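# Change over the desiccant drying oven

### The job

The drying run is over: turn the oven's dial back to off, then move the dry canisters from the open drawer into the grey air-tight case and press its lid down until the latch snaps over it. Load the spent canisters that lie on the bench into the drawer, slide the drawer fully shut, and only then set the dial to four hours, which is four clicks clockwise from off. Do not take anything out of the drawer before the dial is at off, and leave the spray can and the roll of tape where they are.

Things in the scene. Friction and masses are not known exactly. Their poses are not given: they have to be found in the camera images.
- oven: grey sheet-steel bench drying oven, 270 (x) x 320 (y) x 125 mm high, fixed on the bench ahead of the robot to its left. Origin at bench height below the middle of its front face, which holds the drawer and faces the robot (the oven's -x); z up. The body runs from x = 0 to 270 mm. The dial is on its flat top at x = 50, y = -95 mm. Its roof over the drawer is 108 mm above the bench
- drawer (a joint): how far the oven's drawer is out (m): 0 fully shut, 0.175 at most, found at 0.15 to 0.17; slides along the oven's -x with about 2 N. Floor 22 mm above the bench, 276 mm wide and 231 mm long inside; sides 46 mm high. Front panel 12 mm thick, 316 mm wide, its back on the oven's front when shut. Out by d, the floor is open from above from the oven's front to d before it, the rest is under the roof
- drawer_front (a point): point on the outer face of the drawer's front panel, at mid width, 92 mm above the bench, 12 mm below the panel's top edge: a good place to push. Lower down, 43 to 53 mm above the bench, a 100 mm bow handle stands 29 mm out from the panel
- dial (a joint): angle of the oven's dial (rad): 0 is off, and it grows clockwise seen from above. It clicks into a stop every 0.524 rad (30 degrees): off, then 1 to 8 hours; found at 2 to 5 hours. It turns from 0 to 4.19, springs to the nearest stop when let go, and takes about 0.1 N m per click. A dot on the plate at the oven's front side marks off, a tick marks each hour
- dial_grip (a point): point on the dial's vertical axis, 159 mm above the bench, at the height to grip. The dial is a black bar grip 44 mm long, 14 mm wide and 30 mm high (its top 10 mm above this point) on a disc 46 mm across. The point's x axis runs along the bar; the white pointer line is at the bar's -x end. At off the bar lies along the oven's x axis, pointer to the front
- case: grey plastic air-tight case, 145 (x) x 200 (y) x 70 mm high, walls and floor 6 mm, fixed on the bench to the right of the robot, open. Origin at the centre of its underside, z up. Its lid's hinge is on its +x side, which is turned away from the oven; its latch is at the middle of its -x side: a black clip that stands 16 mm out and up to 93 mm above the bench
- lid (a joint): angle of the case's lid (rad): 0 lies flat on the case, grows as it opens, found at 1.6 to 1.8. The hinge is stiff and the lid stays where it is left (0.2 N m). Below 0.033 it presses on the rubber seal, which pushes back with 5 to 20 N at the lid's free edge; near 0.01 the sprung latch snaps over, and the lid then rests at about 0.015. Not latched it springs back to 0.03
- latch (a joint): tilt of the case's latch clip (rad): 0 upright, its rest; it grows to 0.11 as the lid's front ledge pushes it outwards, and springs back to 0 when its hook has snapped over the ledge. Nothing needs to touch it
- lid_hinge (a point): middle of the lid's hinge axis (along the case's y), 71 mm above the bench; it turns with the lid. The lid is a plate 147 mm long from the hinge and 204 mm wide, 10 mm thick; its underside is level with the hinge axis
- lid_edge (a point): point on the lid's outer (upper when closed) face, in the middle of its width, 125 mm from the hinge and 22 mm short of the free edge: a good place to press
- dry1: flat aluminium desiccant canister, 90 x 45 x 15 mm, 0.09 to 0.14 kg, with a perforated top; origin at the centre of its underside, x along its 90 mm length, z up. It lies in the oven's drawer (dry; one or two of them)
- dry2: flat aluminium desiccant canister, 90 x 45 x 15 mm, 0.09 to 0.14 kg, with a perforated top; origin at the centre of its underside, x along its 90 mm length, z up. It lies in the oven's drawer (dry; may be absent)
- spent1: flat aluminium desiccant canister, 90 x 45 x 15 mm, 0.09 to 0.14 kg, with a perforated top; origin at the centre of its underside, x along its 90 mm length, z up. It lies on the bench between oven and case (spent; two or three of them)
- spent2: flat aluminium desiccant canister, 90 x 45 x 15 mm, 0.09 to 0.14 kg, with a perforated top; origin at the centre of its underside, x along its 90 mm length, z up. It lies on the bench between oven and case (spent; may be absent)
- spent3: flat aluminium desiccant canister, 90 x 45 x 15 mm, 0.09 to 0.14 kg, with a perforated top; origin at the centre of its underside, x along its 90 mm length, z up. It lies on the bench between oven and case (spent; may be absent)
- spray_can: white aerosol can, 65 mm across, 198 mm tall, standing on the bench beyond the case: leave alone; origin at the centre of its underside
- tape_roll: roll of tape lying flat, 100 mm across, 48 mm high, beyond the spent canisters: leave alone; origin at the centre of its underside
Not all that is in view belongs to the job. What is shaped like the spent3 but red is not meant.

How it is judged:
On the way, in this order (a step that is already met when the one before it is completed fails the run):
1. the dial is turned back to off (value of joint dial below 0.2 rad), for 0.3 s.
2. with the dial still at off, all spent canisters lie in the drawer and it is fully shut (x of spent1 in the frame of oven between 0.005 and 0.265 m and y of spent1 in the frame of oven between -0.145 and 0.145 m and z of spent1 in the frame of oven between 0 and 0.06 m and x of spent2 in the frame of oven between 0.005 and 0.265 m and y of spent2 in the frame of oven between -0.145 and 0.145 m and z of spent2 in the frame of oven between 0 and 0.06 m and x of spent3 in the frame of oven between 0.005 and 0.265 m and y of spent3 in the frame of oven between -0.145 and 0.145 m and z of spent3 in the frame of oven between 0 and 0.06 m and value of joint drawer below 0.005 m and value of joint dial below 0.2 rad), for 0.3 s.
3. with the drawer shut, the dial is set to four hours (value of joint dial between 1.894 and 2.294 rad and value of joint drawer below 0.005 m), for 0.3 s.
At the end, for the whole second after the job is handed in: the dial rests at four hours (2.09 rad, within 0.2), the drawer is shut within 5 mm with every spent canister in it, every dry canister lies in the case, and the case's lid is held down by its latch (lid below 0.022 rad, latch clip below 0.04); all at rest (all of step 3 and x of spent1 in the frame of oven between 0.005 and 0.265 m and y of spent1 in the frame of oven between -0.145 and 0.145 m and z of spent1 in the frame of oven between 0 and 0.06 m and x of spent2 in the frame of oven between 0.005 and 0.265 m and y of spent2 in the frame of oven between -0.145 and 0.145 m and z of spent2 in the frame of oven between 0 and 0.06 m and x of spent3 in the frame of oven between 0.005 and 0.265 m and y of spent3 in the frame of oven between -0.145 and 0.145 m and z of spent3 in the frame of oven between 0 and 0.06 m and x of dry1 in the frame of case between -0.07 and 0.07 m and y of dry1 in the frame of case between -0.1 and 0.1 m and z of dry1 in the frame of case between 0 and 0.05 m and x of dry2 in the frame of case between -0.07 and 0.07 m and y of dry2 in the frame of case between -0.1 and 0.1 m and z of dry2 in the frame of case between 0 and 0.05 m and value of joint lid below 0.022 rad and value of joint latch below 0.04 rad and linear speed of each of dry1, dry2, spent1, spent2, spent3 below 0.03 m/s); the robot touches nothing.
It fails at once if a dry canister is taken out of the open drawer while the dial is not at off (value of joint drawer above 0.02 m and value of joint dial above 0.3 rad and z of any of dry1, dry2 in the frame of oven above 0.08 m).
It fails at once if the spray can or the tape is shifted by more than 50 mm, or the can is tipped over (distance of any of spray_can, tape_roll from where it was at the start of the episode above 0.05 m or angle between spray_can's own z axis and vertical above 0.6 rad).
Of dry1, dry2 only 1 to 2 are there at a start; the rules pass over those that are not, and their reading is None.
Of spent1, spent2, spent3 only 2 to 3 are there at a start; the rules pass over those that are not, and their reading is None.
At some moment in a run one of spent1, spent2, spent3 may be knocked a few centimetres aside while the robot is not near it.
Once in a run the grip may slacken for a moment while it holds something.
It also fails if it takes over 210 s, if anything falls off the work surface, if the arm or the gripper's body presses on something with over 40 N, if the wrist force passes 120 N, or if a joint passes its speed limit or range.

### The arm

A 6-joint arm with a two-finger parallel gripper is mounted at the origin on the work surface. World frame = base frame: x ahead of the robot, y to its left, z up, the work surface at z = 0. Lengths are in m, angles in rad, forces in N, time in s.
With the tool pointing down it reaches from about 0.3 to 1 m from the base axis. Payload 5.1 kg.
Tool frame: the origin (TCP) lies on the front face of the gripper's body, between the roots of the fingers; the fingertips stand 78 mm ahead of it and the grasp point (between the pads) lies 59 mm ahead of it (r.pinch_z is the z of the grasp point in the tool frame, in m); z points along the fingers, y is the line along which they close (so a half turn about z gives the same grasp; the last joint's range is limited). The gripper opens to 95 mm and grips with 3 to 60 N. Pads are 20 mm wide; open, the fingers measure 119 mm over their backs; the gripper's body (75 mm by 180 mm) begins 59 mm behind the grasp point.
Start: joints at [-1.313, 0.124, 1.65, -0, 1.367, -0.083], TCP at [0.217, -0.613, 0.292] pointing down, gripper open.
Joint ranges: [-2.61, 2.61], [-1.02, 2.33], [0.03, 2.71], [-1.35, 4.49], [0.32, 2.68], [-2.91, 2.91]. Speed limits (rad/s): [2.57, 2.57, 3.14, 3.14, 3.14, 3.14].

### API

Orientations are given as a rotation vector (axis times angle).
In Python, from bench import status, eyes, r, models gives the robot as it stands. The module is installed in compiled form; this text tells all that it offers.
- The arm moves only by the shell command python3 -m handwheel 'ROWS' [OPENING] [FORCE]. ROWS is JSON, a list of rows, each a list of 4 numbers: the shift along the tool's x, y, z in m, then the turn about the tool's z in rad. A call has 1 to 20 rows; each row is the pose to reach, as a shift and turn from the pose commanded when the call began, along the tool's axes at that moment; what a row does not reach only later rows make up. A row lasts 1/12 s, in which the tool goes at most 41.7 mm and 7.16 degrees, less where a joint would pass 70% of its speed; a pose out of reach is approached as far as the arm can. A call with a gripper value outside its range is refused whole. OPENING is the gripper command: -1 is fully open, 1 is shut, values between are in proportion, set as the call begins (- or left out, the last holds). The fingers move at their own pace and stop on an object; FORCE is the grip in N (left out, the last holds). Time passes only in rows, so rows that repeat a pose let the fingers close. It gives the time, the measured TCP pose, the force, the opening and the grip force at its end, in the units of the state.
- status.state(): the state, without advancing time (a new reading comes with each control period).
- eyes.get_image(name): name is "side" or "top"; returns a dict with "image" (400x640x3 uint8, red, green, blue), "range_z" (400x640 float32, m along the optical axis (not along the pixel's ray), 0 where there is no reading), "vfov" (degrees; the focal length in pixels is half the picture's height over the tangent of half this angle, whatever the lens; pixels are square), "cx", "cy" (the principal point, pixels), "k1" (the pictures are not rectified: a ray, as slopes to the right and down, at radius r is drawn at 1 + k1 r^2 times it, then the intrinsics apply), "eye" and "rotation" of the camera in the world. Camera axes: x right, y up, looking along -z (the intrinsics and any distortion apply to the point x, -y, -z); pixel columns grow to the right and rows downward; lengths in m; the calibration is good to about 2 mm. A picture is of the moment at which its call begins.
- r.hand_in(): hands the job in; it is judged then, once.
Trained networks look in a picture, given as the dict that the camera call returned (one of the last four; its "shot" number tells which), for a name from the list of things; names that differ only in an ending like _2 or _b are one class to them, and where a whole thing is asked for, a point or a joint stands for the part that bears it (a point fixed in the world has none). Each returns a list of dicts, best first, with "conf" (0 to 1); they miss things now and then, are a little off and sometimes report something else, mostly with a low value. They report only what shows in the picture. A call takes as long as a camera call. They do not tell look-alikes from the thing itself.
- models.spot_in(thing, picture): "position" ([x, y, z] in m, in world coordinates, good to about 4 mm: the middle of the surface that is visible of it).
The state is a dict: "time_s": time; "joint_positions": joint angles; "qd": joint speeds; "joint_efforts": joint torques, N m; "tcp_pos": TCP position; "eef_rot": TCP orientation; "wrist_force": force on the tool from outside, world axes, zero at the start; "moment": the same for the moment, N m; "width": finger opening in m; "grasp_force": force on a finger pad.
Only numpy, scipy, OpenCV 4.12 (cv2) and the standard library are available. Lean on these libraries where they do the work, as an engineer would, in place of code of your own. Each camera call takes 0.05 s, during which the arm holds its last target. There are 200 camera calls.

## Working session

There is one attempt and no reset: what is moved stays moved. The work goes in short steps, Python scripts to look and compute and a shell command to move; the robot and the scene stay as the last step left them, time stands still between calls to the robot, and variables do not carry over. Pictures are saved under pics/ and viewed, at most 14 in all, crops included, and the job is handed in when it is done.

```bash
mkdir -p pics; cat > h.py <<'E'
import numpy as np, cv2
from bench import status, eyes, r, models
from scipy.spatial.transform import Rotation as R
def K(p):
    H,W=p["image"].shape[:2]; f=H/2/np.tan(np.radians(p["vfov"])/2)
    return np.array([[f,0,p["cx"]],[0,f,p["cy"]],[0,0,1.]]),np.array([p["k1"],0,0,0,0.])
def Rm(p):
    q=np.array(p["rotation"],float)
    return q if q.shape==(3,3) else R.from_rotvec(q).as_matrix()
def cloud(p):
    k,d=K(p); H,W=p["image"].shape[:2]
    v,u=np.mgrid[:H,:W]; uv=np.stack([u,v],-1).reshape(-1,1,2).astype(np.float64)
    s=cv2.undistortPoints(uv,k,d).reshape(H,W,2)
    z=p["range_z"]; c=np.stack([s[...,0]*z,-s[...,1]*z,-z],-1)
    w=c@Rm(p).T+np.array(p["eye"]); w[z<=0]=np.nan
    return w
def proj(p,X):
    k,d=K(p); c=(np.atleast_2d(X)-np.array(p["eye"]))@Rm(p)
    c=c*[1,-1,-1]
    return cv2.projectPoints(c.reshape(-1,1,3),np.zeros(3),np.zeros(3),k,d)[0].reshape(-1,2)
def save(p,name,box=None,scale=1):
    im=p["image"][...,::-1]
    if box: a,b,c,d=box; im=im[b:d,a:c]
    cv2.imwrite("pics/"+name,cv2.resize(im,None,fx=scale,fy=scale,interpolation=cv2.INTER_CUBIC))
E
python3 - <<'E'
from h import *
for n in("top","side"):
    p=eyes.get_image(n); save(p,n+"0.png"); np.save(n+"0.npy",cloud(p))
    print(n,p["eye"],np.round(Rm(p),3).tolist(),p["vfov"])
    for t in("oven","drawer_front","dial_grip","case","lid_edge","dry1","spent1","spray_can","tape_roll"):
        for o in models.spot_in(t,p)[:6]: print(t,round(o["conf"],2),np.round(o["position"],3),np.round(proj(p,o["position"])[0]))
s=status.state(); print(s)
E
```

```text
top [ 0.456075   -0.02127878  1.22047677] [[0.007, 0.998, -0.055], [-1.0, 0.007, 0.005], [0.005, 0.055, 0.998]] 45.31790938825993
oven 0.78 [0.663 0.256 0.123] [196. 128.]
drawer_front 0.77 [0.507 0.261 0.021] [203. 198.]
dial_grip 0.67 [0.646 0.156 0.139] [238. 135.]
dial_grip 0.44 [ 0.511 -0.079  0.017] [338. 197.]
case 0.78 [ 0.508 -0.336  0.051] [444. 198.]
case 0.2 [ 0.504 -0.374  0.157] [473. 199.]
lid_edge 0.66 [ 0.506 -0.367  0.169] [472. 197.]
lid_edge 0.2 [0.506 0.259 0.021] [204. 198.]
dry1 0.86 [0.519 0.302 0.036] [185. 192.]
dry1 0.77 [0.518 0.186 0.037] [232. 193.]
dry1 0.22 [0.503 0.262 0.02 ] [203. 199.]
spent1 0.95 [ 0.441 -0.062  0.016] [332. 225.]
spent1 0.81 [ 0.507 -0.078  0.018] [338. 199.]
spent1 0.67 [ 0.608 -0.069  0.017] [335. 159.]
spent1 0.63 [ 0.32  -0.278  0.016] [417. 274.]
spent1 0.57 [0.349 0.051 0.016] [286. 262.]
spent1 0.35 [0.518 0.187 0.038] [231. 193.]
spray_can 0.55 [ 0.711 -0.176  0.156] [385. 106.]
tape_roll 0.9 [ 0.745 -0.056  0.046] [330. 102.]
tape_roll 0.32 [ 0.61  -0.07   0.015] [335. 158.]
side [0.21900459 0.59518604 0.70094642] [[-0.90
[... 857 characters left out ...]
[377. 148.]
{'time_s': 1.0, 'joint_positions': array([-1.31255140e+00,  1.23767102e-01,  1.65028046e+00, -2.68267799e-05,
        1.36749589e+00, -8.26003822e-02]), 'qd': array([-0.00015951, -0.00067667,  0.00103178, -0.00296315, -0.00188413,
       -0.00129919]), 'joint_efforts': array([ 1.21852288e-03, -4.17589223e+01, -3.60236228e+01,  7.77560938e-02,
        4.28758480e-02, -4.98954435e-06]), 'tcp_pos': array([ 0.21725009, -0.61261318,  0.29228909]), 'eef_rot': array([ 3.09602893e+00,  5.32810320e-01, -3.43337741e-05]), 'wrist_force': array([-0.11655012,  0.4066342 ,  0.40522181]), 'moment': array([ 0.00884494, -0.04433911,  0.00322177]), 'grasp_force': 0.0, 'width': 0.09496186331310115}
```

View pics/top0.png

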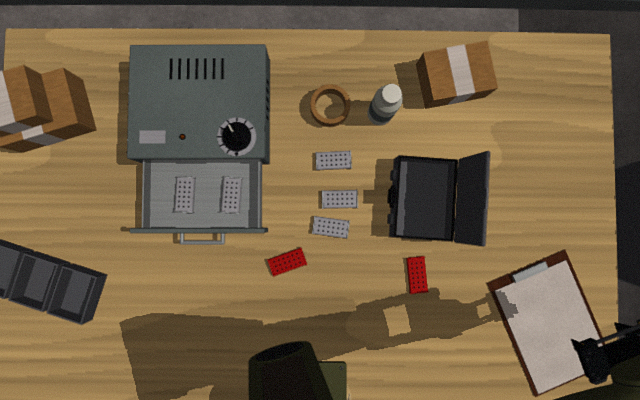

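View pics/side0.png

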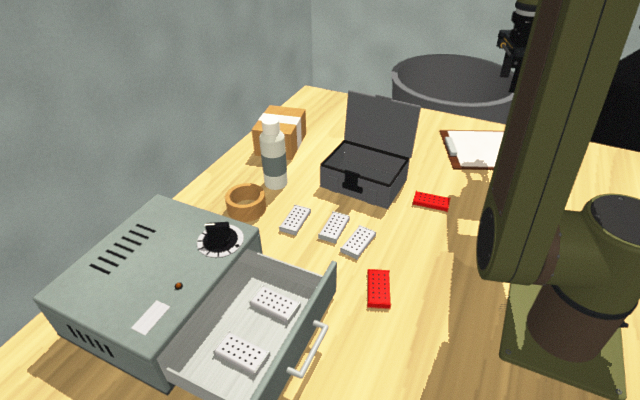

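The pictures show three silver spent canisters at (332,160), (340,199) and (330,227) in the top view. Two red look-alikes are at (287,262) and (417,275) and are not meant. The dry canisters are in the drawer at (185,195) and (231,195). The dial is at (237,136), and the case is at (425,198) with its hinge to the right (-y).

```bash
cat >> h.py <<'E'
def rect(w,m):
    pts=w[m][:,:2].astype(np.float32)
    (c,s,a)=cv2.minAreaRect(pts*1000); 
    if s[0]<s[1]: a+=90; s=s[::-1]
    return np.round(np.array(c)/1000,4),np.round(s,0),round((a+90)%180-90,1),len(pts)
def near(w,x,y,rad,z0,z1):
    return (np.hypot(w[...,0]-x,w[...,1]-y)<rad)&(w[...,2]>z0)&(w[...,2]<z1)
def clean(m):
    n,l,s,_=cv2.connectedComponentsWithStats(m.astype(np.uint8)); 
    return l==1+np.argmax(s[1:,4])
E
python3 - <<'E'
from h import *
p=eyes.get_image("top"); w=cloud(p)
for n,x,y,a,b in[("s1",.441,-.062,.009,.022),("s2",.507,-.078,.009,.022),("s3",.608,-.069,.009,.022),("d1",.519,.302,.029,.045),("d2",.518,.186,.029,.045)]:
    m=clean(near(w,x,y,.06,a,b)); print(n,rect(w,m),np.median(w[m][:,2]))
m=clean(near(w,.66,.25,.3,.115,.132)); print("oven",rect(w,m),np.median(w[m][:,2]), w[m].min(0),w[m].max(0))
m=clean(near(w,.42,.26,.2,.09,.115)&(w[...,0]<.48)); print("panel",rect(w,m),np.median(w[m][:,2]))
m=near(w,.507,-.32,.15,.06,.075); print("case",rect(w,m))
m=near(w,.507,-.26,.05,.078,.1); print("clip",m.sum(),w[m].mean(0) if m.any() else 0)
m=near(w,.507,-.38,.14,.1,.3); q=w[m]; print("lid",q.min(0),q.max(0))
m=clean(near(w,.64,.16,.05,.15,.185)); print("dial",rect(w,m),np.median(w[m][:,2]),w[m].mean(0))
save(p,"dial0.png",(207,105,267,165),8)
E
```

```text
s1 (array([ 0.4357, -0.0587]), array([90., 45.]), 82.1, 635) 0.015555341763563879
s2 (array([ 0.5066, -0.0817]), array([89., 46.]), -89.2, 629) 0.015050709055806744
s3 (array([ 0.6051, -0.0647]), array([90., 46.]), -86.0, 628) 0.015058238555399228
d1 (array([0.5162, 0.303 ]), array([92., 49.]), -0.3, 685) 0.037524353832081525
d2 (array([0.5138, 0.1891]), array([90., 46.]), -2.9, 671) 0.037369956157475404
oven (array([0.7286, 0.2591]), array([321., 271.]), -89.6, 15213) 0.12540256869025912 [0.59248958 0.09793669 0.11525521] [0.86459823 0.41998405 0.13196947]
panel (array([0.4267, 0.2564]), array([317.,  12.]), -89.5, 780) 0.10376092580466911
case (array([ 0.508, -0.279]), array([200., 165.]), -4.0, 698)
clip 10 [ 0.50858544 -0.21352511  0.08021525]
lid [ 0.40032397 -0.39239236  0.10001022] [ 0.60442862 -0.35559178  0.22517488]
dial (array([0.6436, 0.1628]), array([45., 14.]), 30.4, 138) 0.16860605604449985 [0.64274034 0.16166601 0.16756966]
```

View pics/dial0.png

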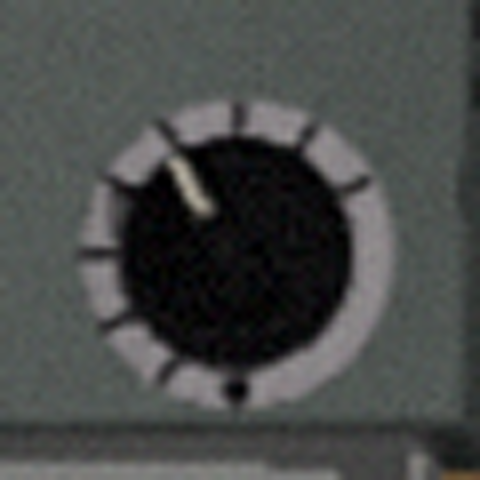

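The dot (off) is at (236,390) in the crop and the pointer is on the fifth tick clockwise, so the dial is at 5 hours. The bar yaw of 30° agrees with this. The oven, dial and canister measurements match the sizes given.

```bash
cat > g.py <<'E'
# usage: g.py x y z(grasp point) yaw_of_tool_y_deg  -> row to type
import sys; from h import *
s=status.state(); M=R.from_rotvec(s["eef_rot"]).as_matrix()
x,y,z,yaw=map(float,sys.argv[1:5])
d=M.T@(np.array([x,y,z+.059])-s["tcp_pos"])
cur=np.degrees(np.arctan2(M[1,1],M[0,1])); t=-(yaw-cur)
t=(t+180)%360-180
print("row",np.round(d,4),"turn",round(np.radians(t),4),"n",int(max(np.linalg.norm(d)/.0417,abs(t)/7.16)+3),"yaw",round(cur,1),"q6",round(s["joint_positions"][5],2),"tilt",np.round(M[:,2],3),"tcp",np.round(s["tcp_pos"],4),"t",round(s["time_s"],1))
E
python3 g.py .6432 .163 .30 -60
```

```text
row [ 0.6607 -0.5886 -0.0667] turn -0.1828 n 24 yaw -70.5 q6 -0.08 tilt [-0.  0. -1.] tcp [ 0.2172 -0.6126  0.2922] t 1.1
```

```bash
python3 -m handwheel '[[0,0,-0.0667,0],[0,0,-0.0667,0],[0.22,-0.196,-0.0667,-0.06],[0.22,-0.196,-0.0667,-0.06],[0.22,-0.196,-0.0667,-0.06],[0.22,-0.196,-0.0667,-0.06],[0.22,-0.196,-0.0667,-0.06],[0.22,-0.196,-0.0667,-0.06],[0.22,-0.196,-0.0667,-0.06],[0.44,-0.392,-0.0667,-0.12],[0.44,-0.392,-0.0667,-0.12],[0.44,-0.392,-0.0667,-0.12],[0.44,-0.392,-0.0667,-0.12],[0.44,-0.392,-0.0667,-0.12],[0.44,-0.392,-0.0667,-0.12],[0.44,-0.392,-0.0667,-0.12],[0.44,-0.392,-0.0667,-0.12]]' -1 30; python3 g.py .6432 .163 .20 -60
```

```text
time_s: 2.47
tcp_pos: [0.5026, -0.0913, 0.3591]
eef_rot: [-3.055, -0.727, -0.003]
wrist_force: [0.4, -1.1, 0.0]
width: 0.0951
grasp_force: 0.0
row [ 0.2399 -0.1636  0.1008] turn -0.0566 n 10 yaw -63.2 q6 0.82 tilt [ 0.001  0.002 -1.   ] tcp [ 0.5026 -0.0913  0.3591] t 2.5
```

```bash
python3 -m handwheel '[[0.24,-0.1636,0.0,-0.0566],[0.24,-0.1636,0,-0.0566],[0.24,-0.1636,0,-0.0566],[0.24,-0.1636,0,-0.0566],[0.24,-0.1636,0.1,-0.0566],[0.24,-0.1636,0.1,-0.0566],[0.24,-0.1636,0.1,-0.0566],[0.24,-0.1636,0.1,-0.0566],[0.24,-0.1636,0.1,-0.0566],[0.24,-0.1636,0.1,-0.0566],[0.24,-0.1636,0.1,-0.0566],[0.24,-0.1636,0.1,-0.0566],[0.24,-0.1636,0.1,-0.0566]]'; python3 g.py .6432 .163 .1605 -60
```

```text
time_s: 3.55
tcp_pos: [0.6436, 0.156, 0.2612]
eef_rot: [3.037, 0.801, 0.005]
wrist_force: [-0.2, 0.2, 0.9]
width: 0.0952
grasp_force: 0.0
row [ 0.003  -0.0063  0.0417] turn -0.0076 n 4 yaw -60.4 q6 1.21 tilt [ 0.003  0.    -1.   ] tcp [0.6436 0.156  0.2612] t 3.5
```

```bash
python3 -m handwheel '[[0.003,-0.0063,0,-0.0076],[0.003,-0.0063,0.02,-0.0076],[0.003,-0.0063,0.0410,-0.0076],[0.003,-0.0063,0.0410,-0.0076],[0.003,-0.0063,0.0410,-0.0076]]'; python3 -m handwheel '[[0,0,0,0],[0,0,0,0],[0,0,0,0],[0,0,0,0],[0,0,0,0],[0,0,0,0],[0,0,0,0]]' 1 30; python3 g.py .6432 .163 .1605 90
```

```text
time_s: 3.97
tcp_pos: [0.6418, 0.1639, 0.2172]
eef_rot: [-3.034, -0.815, 0.004]
wrist_force: [0.0, -0.5, -0.2]
width: 0.0949
grasp_force: 0.0
time_s: 4.55
tcp_pos: [0.6427, 0.1641, 0.2181]
eef_rot: [3.034, 0.815, 0.0]
wrist_force: [-0.4, -0.0, 0.3]
width: 0.0537
grasp_force: 0.0
row [-0.0001  0.0013 -0.0014] turn -2.6166 n 23 yaw -59.9 q6 1.21 tilt [ 0.  0. -1.] tcp [0.6427 0.1641 0.2181] t 4.5
```

```bash
python3 -m handwheel '[[0,0,0,0],[0,0,0,0],[0,0,0,0],[0,0,0,0],[0,0,0,0],[0,0,0,0],[0,0,0,0],[0,0,0,0],[0,0,0,0]]' 1 30; python3 -m handwheel '[[0,0,0,-0.12],[0,0,0,-0.24],[0,0,0,-0.36],[0,0,0,-0.48],[0,0,0,-0.6],[0,0,0,-0.72],[0,0,0,-0.84],[0,0,0,-0.96],[0,0,0,-1.08],[0,0,0,-1.2],[0,0,0,-1.3],[0,0,0,-1.3]]' ; python3 g.py .6432 .163 .1605 90
```

```text
time_s: 5.3
tcp_pos: [0.6447, 0.1603, 0.2179]
eef_rot: [3.026, 0.812, 0.005]
wrist_force: [7.3, -12.2, -3.7]
width: 0.014
grasp_force: 30.0
time_s: 6.3
tcp_pos: [0.6464, 0.1595, 0.218]
eef_rot: [1.911, 2.477, -0.0]
wrist_force: [15.2, -12.8, -6.7]
width: 0.0137
grasp_force: 30.0
row [ 0.0041 -0.0022 -0.0016] turn -1.3144 n 13 yaw 14.7 q6 -0.09 tilt [ 0.011 -0.008 -1.   ] tcp [0.6464 0.1595 0.218 ] t 6.3
```

```bash
python3 -m handwheel '[[-0.005,0.003,0,-0.12],[-0.005,0.003,0,-0.24],[-0.005,0.003,0,-0.36],[-0.005,0.003,0,-0.48],[-0.005,0.003,0,-0.6],[-0.005,0.003,0,-0.72],[-0.005,0.003,0,-0.84],[-0.005,0.003,0,-0.96],[-0.005,0.003,0,-1.08],[-0.005,0.003,0,-1.2],[-0.005,0.003,0,-1.34],[-0.005,0.003,0,-1.34],[-0.005,0.003,0,-1.34]]' ; python3 g.py .6432 .163 .1605 90;  python3 -m handwheel '[[0,0,0,0],[0,0,0,0],[0,0,0,0],[0,0,0,0],[0,0,0,0],[0,0,0,0],[0,0,-0.08,0],[0,0,-0.08,0],[0,0,-0.08,0]]' -1; python3 g.py .516 .303 .18 90; python3 - <<'E'
from h import *
p=eyes.get_image("side"); save(p,"dial1.png",(180,195,260,275),6)
w=cloud(p); m=clean(near(w,.645,.16,.04,.15,.18)); print(rect(w,m))
E
```

```text
time_s: 7.38
tcp_pos: [0.6483, 0.1604, 0.2179]
eef_rot: [-0.037, 3.136, 0.002]
wrist_force: [6.9, 2.1, -4.5]
width: 0.0142
grasp_force: 30.0
row [ 0.0051  0.0027 -0.0016] turn 0.0237 n 3 yaw 91.4 q6 -1.43 tilt [ 0.005  0.001 -1.   ] tcp [0.6483 0.1604 0.2179] t 7.4
time_s: 8.13
tcp_pos: [0.6497, 0.1606, 0.3082]
eef_rot: [-0.037, 3.127, 0.003]
wrist_force: [1.3, 0.4, 1.5]
width: 0.0682
grasp_force: 0.0
row [0.1313 0.1454 0.0676] turn 0.0235 n 7 yaw 91.3 q6 -1.43 tilt [ 0.015  0.002 -1.   ] tcp [0.6497 0.1606 0.3082] t 8.1
(array([0.6465, 0.1626]), array([47., 15.]), 0.8, 256)
```

View pics/dial1.png

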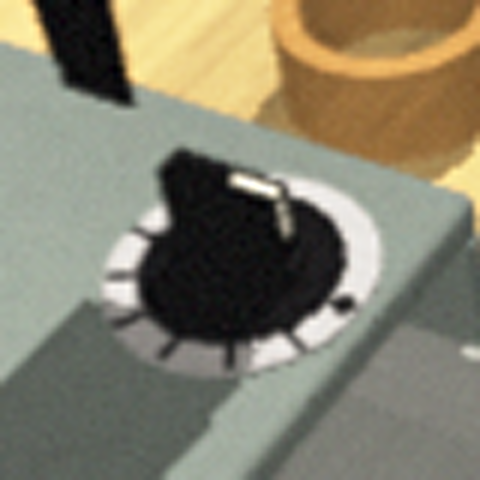

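Dial's pointer now stands at the dot (345,303), so it is at off (bar yaw 0.8°). Next are the dry canisters.

```bash
python3 g.py .515 .188 .10 87.1
```

```text
row [0.1349 0.0305 0.1445] turn 0.074 n 7 yaw 91.3 q6 -1.43 tilt [ 0.011  0.002 -1.   ] tcp [0.6489 0.1604 0.3049] t 8.2
```

```bash
python3 -m handwheel '[[0.135,0.03,0,0.074],[0.135,0.03,0,0.074],[0.135,0.03,0,0.074],[0.135,0.03,0,0.074],[0.135,0.03,0.14,0.074],[0.135,0.03,0.14,0.074],[0.135,0.03,0.14,0.074],[0.135,0.03,0.14,0.074],[0.135,0.03,0.14,0.074],[0.135,0.03,0.14,0.074],[0.135,0.03,0.14,0.074]]' -0.47; python3 g.py .515 .188 .044 87.1
```

```text
time_s: 9.1
tcp_pos: [0.5121, 0.1871, 0.1595]
eef_rot: [0.079, 3.138, 0.001]
wrist_force: [-0.7, -0.3, -0.2]
width: 0.0697
grasp_force: 0.0
row [-0.0027  0.001   0.0565] turn -0.0 n 4 yaw 87.1 q6 -1.27 tilt [ 0.002  0.001 -1.   ] tcp [0.5121 0.1871 0.1595] t 9.1
```

```bash
python3 -m handwheel '[[-0.003,0.001,0.03,0],[-0.003,0.001,0.05,0],[-0.003,0.001,0.0565,0],[-0.003,0.001,0.0565,0],[-0.003,0.001,0.0565,0]]';python3 -m handwheel '[[0,0,0,0],[0,0,0,0],[0,0,0,0],[0,0,0,0],[0,0,0,0],[0,0,0,0],[0,0,0,0],[0,0,-0.03,0],[0,0,-0.06,0],[0,0,-0.1,0],[0,0,-0.14,0],[0,0,-0.14,0],[0,0,-0.14,0]]' 1 40; python3 g.py .545 -.29 .16 -4
```

```text
time_s: 9.52
tcp_pos: [0.5152, 0.188, 0.1032]
eef_rot: [0.079, 3.138, 0.001]
wrist_force: [0.7, -0.1, -0.1]
width: 0.07
grasp_force: 0.0
time_s: 10.6
tcp_pos: [0.5155, 0.1881, 0.2446]
eef_rot: [0.079, 3.135, 0.003]
wrist_force: [-0.0, 0.9, -1.1]
width: 0.0445
grasp_force: 40.0
row [-0.0535 -0.4761  0.025 ] turn 1.59 n 15 yaw 87.1 q6 -1.27 tilt [ 0.006  0.002 -1.   ] tcp [0.5155 0.1881 0.2446] t 10.6
```

```bash
python3 -m handwheel '[[-0.03,-0.04,0,0.12],[-0.03,-0.08,0,0.24],[-0.05,-0.12,0,0.36],[-0.05,-0.16,0,0.48],[-0.05,-0.2,0,0.6],[-0.05,-0.24,0,0.72],[-0.05,-0.28,0,0.84],[-0.05,-0.31,0,0.96],[-0.05,-0.34,0,1.08],[-0.05,-0.37,0,1.2],[-0.05,-0.4,0,1.32],[-0.05,-0.43,0,1.44],[-0.053,-0.468,0,1.56],[-0.053,-0.472,0,1.59],[-0.053,-0.472,0,1.59],[-0.053,-0.472,0,1.59]]'; python3 g.py .545 -.285 .06 -4
python3 - <<'E'
from h import *
p=eyes.get_image("side"); save(p,"case1.png",(290,60,450,220),4)
p=eyes.get_image("top");w=cloud(p); m=clean(near(w,.507,-.24,.12,.062,.075));q=w[m]
for x in np.arange(.40,.62,.02):
    b=q[abs(q[:,0]-x)<.01]
    if len(b): print(round(x,2),len(b),b[:,1].min().round(4),b[:,1].max().round(4))
E
```

```text
time_s: 11.93
tcp_pos: [0.5424, -0.2857, 0.239]
eef_rot: [-2.294, -2.14, 0.001]
wrist_force: [-0.3, 0.6, -1.4]
width: 0.0451
grasp_force: 40.0
row [0.0006 0.003  0.12  ] turn 0.0007 n 5 yaw -4.0 q6 -0.5 tilt [-0.003  0.003 -1.   ] tcp [ 0.5424 -0.2857  0.239 ] t 11.9
0.5 1 -0.2191 -0.2191
0.52 14 -0.2195 -0.2142
0.54 12 -0.2195 -0.215
0.56 21 -0.2218 -0.2158
0.58 12 -0.2228 -0.217
0.6 63 -0.2904 -0.2179
```

View pics/case1.png

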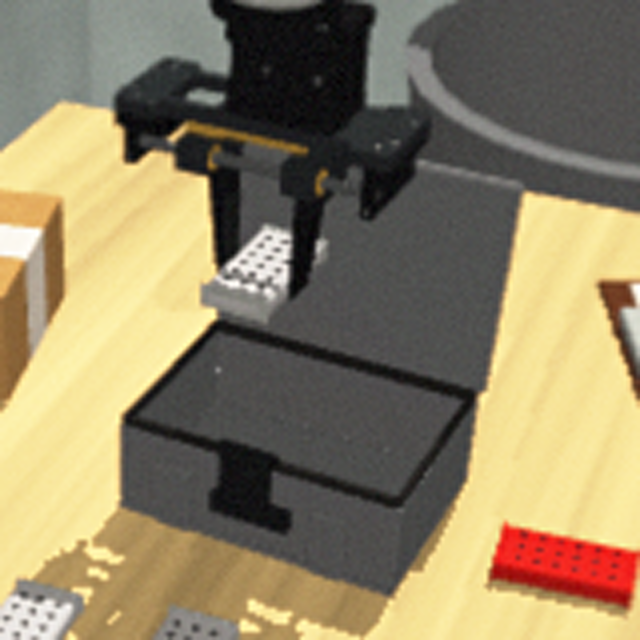

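The canister is held squarely at (265,270) above the open case, and the clip is at (250,490). Lower it in.

```bash
python3 -m handwheel '[[0,0.003,0.04,0],[0,0.003,0.08,0],[0,0.003,0.11,0],[0,0.003,0.13,0],[0,0.003,0.14,0],[0,0.003,0.149,0],[0,0.003,0.151,0],[0,0.003,0.151,0]]'; python3 -m handwheel '[[0,0,0,0],[0,0,0,0],[0,0,0,0],[0,0,-0.04,0],[0,0,-0.08,0],[0,0,-0.12,0],[0,0,-0.16,0],[0,0,-0.16,0]]' -0.26;  python3 g.py .516 .302 .16 89.7
```

```text
time_s: 12.7
tcp_pos: [0.5467, -0.2863, 0.0911]
eef_rot: [2.296, 2.143, 0.0]
wrist_force: [0.8, -0.6, -0.9]
width: 0.0447
grasp_force: 40.0
time_s: 13.37
tcp_pos: [0.5498, -0.2889, 0.2628]
eef_rot: [2.284, 2.13, 0.007]
wrist_force: [1.0, -0.6, 2.6]
width: 0.0601
grasp_force: 0.0
row [ 0.5875 -0.0757  0.0373] turn -1.6354 n 17 yaw -4.0 q6 -0.5 tilt [ 0.016 -0.01  -1.   ] tcp [ 0.5498 -0.2889  0.2628] t 13.4
```

```bash
python3 -m handwheel '[[0.04,-0.005,0,-0.12],[0.08,-0.01,0,-0.24],[0.12,-0.02,0,-0.36],[0.16,-0.02,0,-0.48],[0.2,-0.03,0,-0.6],[0.24,-0.03,0,-0.72],[0.28,-0.04,0,-0.84],[0.32,-0.04,0,-0.96],[0.36,-0.05,0,-1.08],[0.4,-0.05,0,-1.2],[0.44,-0.06,0,-1.32],[0.48,-0.06,0,-1.44],[0.52,-0.07,0.02,-1.56],[0.56,-0.0757,0.03,-1.635],[0.588,-0.0757,0.037,-1.635],[0.588,-0.0757,0.037,-1.635],[0.588,-0.0757,0.08,-1.635],[0.588,-0.0757,0.08,-1.635],[0.588,-0.0757,0.08,-1.635],[0.588,-0.0757,0.08,-1.635]]' -0.47; python3 g.py .516 .302 .044 89.7
```

```text
time_s: 15.03
tcp_pos: [0.5123, 0.3049, 0.1718]
eef_rot: [0.01, 3.14, 0.001]
wrist_force: [0.4, 0.7, 0.8]
width: 0.0702
grasp_force: 0.0
row [-0.0036 -0.003   0.0688] turn -0.0011 n 4 yaw 89.6 q6 -1.12 tilt [ 0.001  0.    -1.   ] tcp [0.5123 0.3049 0.1718] t 15.0
```

```bash
python3 -m handwheel '[[-0.004,-0.003,0.03,0],[-0.004,-0.003,0.05,0],[-0.004,-0.003,0.068,0],[-0.004,-0.003,0.068,0],[-0.004,-0.003,0.068,0]]';python3 -m handwheel '[[0,0,0,0],[0,0,0,0],[0,0,0,0],[0,0,0,0],[0,0,0,0],[0,0,0,0],[0,0,0,0],[0,0,-0.03,0],[0,0,-0.06,0],[0,0,-0.1,0],[0,0,-0.14,0],[0,0,-0.14,0],[0,0,-0.14,0]]' 1 40; python3 g.py .467 -.280 .16 -4
```

```text
time_s: 15.45
tcp_pos: [0.5164, 0.302, 0.1038]
eef_rot: [0.01, 3.141, 0.001]
wrist_force: [0.4, -0.1, -0.0]
width: 0.0702
grasp_force: 0.0
time_s: 16.53
tcp_pos: [0.5169, 0.3028, 0.2458]
eef_rot: [0.009, 3.136, 0.004]
wrist_force: [-0.2, -0.7, -1.2]
width: 0.0449
grasp_force: 39.8
row [ 0.0468 -0.5832  0.025 ] turn 1.6351 n 17 yaw 89.7 q6 -1.12 tilt [ 0.006  0.003 -1.   ] tcp [0.5169 0.3028 0.2458] t 16.5
```

```bash
python3 -m handwheel '[[0,-0.04,0,0.12],[0,-0.08,0,0.24],[0.01,-0.12,0,0.36],[0.01,-0.16,0,0.48],[0.02,-0.2,0,0.6],[0.02,-0.24,0,0.72],[0.03,-0.28,0,0.84],[0.03,-0.32,0,0.96],[0.03,-0.36,0,1.08],[0.04,-0.4,0,1.2],[0.04,-0.44,0,1.32],[0.04,-0.48,0,1.44],[0.046,-0.52,0,1.56],[0.047,-0.55,0,1.635],[0.047,-0.583,0,1.635],[0.047,-0.583,0,1.635],[0.047,-0.583,0,1.635],[0.047,-0.583,0,1.635],[0.047,-0.583,0,1.635]]'; python3 g.py .468 -.280 .029 -4
```

```text
time_s: 18.12
tcp_pos: [0.465, -0.2791, 0.2409]
eef_rot: [-2.294, -2.142, 0.0]
wrist_force: [0.6, 0.8, -1.4]
width: 0.0444
grasp_force: 39.8
row [-0.001   0.0034  0.1529] turn 0.0012 n 6 yaw -3.9 q6 -0.57 tilt [-0.002  0.002 -1.   ] tcp [ 0.465  -0.2791  0.2409] t 18.1
```

```bash
python3 -m handwheel '[[0,0.003,0.04,0],[0,0.003,0.08,0],[0,0.003,0.11,0],[0,0.003,0.13,0],[0,0.003,0.14,0],[0,0.003,0.149,0],[0,0.003,0.1525,0],[0,0.003,0.1525,0]]'; python3 -m handwheel '[[0,0,0,0],[0,0,0,0],[0,0,0,0],[0,0,-0.04,0],[0,0,-0.08,0],[0,0,-0.12,0],[0,0,-0.16,0],[0,0,-0.16,0]]' -0.26;  python3 -m handwheel '[[0.03,-0.03,0,0],[0.06,-0.06,0,0],[0.09,-0.09,0,0],[0.12,-0.12,0,0],[0.15,-0.12,0,0],[0.15,-0.12,0,0],[0.15,-0.12,0,0]]' -0.47;python3 - <<'E'
from h import *
p=eyes.get_image("top"); w=cloud(p); save(p,"top2.png",(290,120,520,300),3.3)
for n,x,y in[("s1",.4357,-.0587),("s2",.5066,-.0817),("s3",.6051,-.0647)]:
    try: m=clean(near(w,x,y,.08,.009,.022)&(p["image"].astype(int).ptp(-1)<50)); print(n,rect(w,m))
    except Exception as e: print(n,e)
for x,y in[(.546,-.286),(.467,-.28)]:
    m=clean(near(w,x,y,.06,.015,.03)); print(rect(w,m),np.median(w[m][:,2]))
m=near(w,.507,-.38,.16,.08,.3); q=w[m]
for z in(.09,.12,.15,.18,.21):
    b=q[abs(q[:,2]-z)<.01]; print(z,len(b),b.min(0).round(3) if len(b) else 0,b.max(0).round(3) if len(b) else 0)
print(q[:,2].max(), q[q[:,2].argmax()])
E
python3 g.py .507 -.20 .2 -4
```

```text
time_s: 18.78
tcp_pos: [0.4688, -0.2805, 0.0903]
eef_rot: [2.296, 2.143, 0.0]
wrist_force: [0.9, 0.0, -2.2]
width: 0.0448
grasp_force: 39.8
time_s: 19.45
tcp_pos: [0.4719, -0.2833, 0.2616]
eef_rot: [2.284, 2.13, 0.005]
wrist_force: [1.9, -0.5, 0.9]
width: 0.06
grasp_force: 0.0
time_s: 20.03
tcp_pos: [0.3592, -0.1219, 0.2509]
eef_rot: [2.292, 2.143, 0.001]
wrist_force: [0.5, -1.1, -0.1]
width: 0.0697
grasp_force: 0.0
s1 `ptp` was removed from the ndarray class in NumPy 2.0. Use np.ptp(arr, ...) instead.
s2 `ptp` was removed from the ndarray class in NumPy 2.0. Use np.ptp(arr, ...) instead.
s3 `ptp` was removed from the ndarray class in NumPy 2.0. Use np.ptp(arr, ...) instead.
(array([ 0.544 , -0.2866]), array([90., 46.]), 85.5, 640) 0.021037580402987865
(array([ 0.4659, -0.2798]), array([91., 46.]), 85.0, 641) 0.021273011171533573
0.09 308 [ 0.401 -0.37   0.08 ] [ 0.604 -0.283  0.1  ]
0.12 322 [ 0.401 -0.374  0.11 ] [ 0.603 -0.356  0.13 ]
0.15 345 [ 0.4   -0.376  0.14 ] [ 0.603 -0.359  0.16 ]
0.18 397 [ 0.401 -0.38   0.17 ] [ 0.603 -0.363  0.19 ]
0.21 660 [ 0.401 -0.391  0.2  ] [ 0.602 -0.368  0.22 ]
0.22441202993451104 [ 0.49134924 -0.37778254  0.22441203]
row [-0.067   0.1525 -0.0076] turn 0.0012 n 6 yaw -3.9 q6 -0.4 tilt [ 0.002 -0.002 -1.   ] tcp [ 0.3595 -0.1227  0.2509] t 20.1
```

View pics/top2.png

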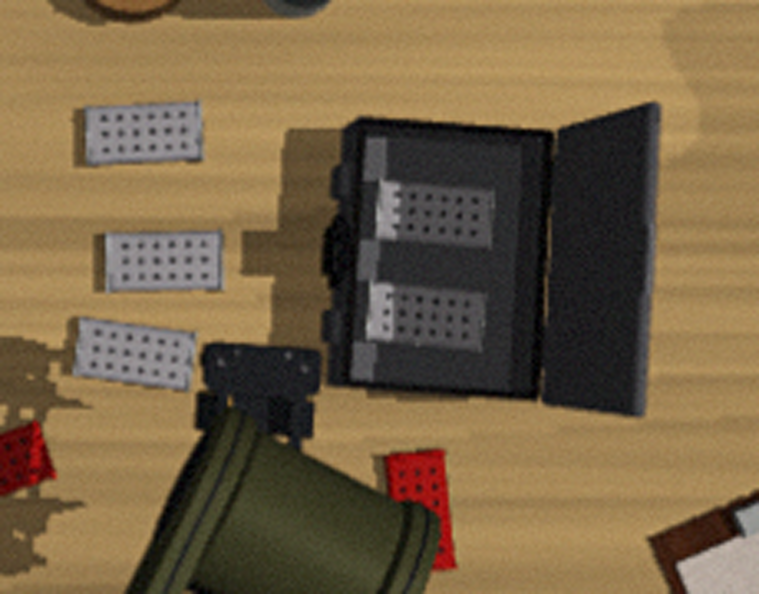

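Both dry canisters lie flat in the case at (435,215) and (428,317) in the crop, top at 21 mm as expected. Now close the lid from behind.

```bash
sed -i 's/^x,y,z/x,y,z/' g.py; python3 g.py .504 -.44 .27 -3
```

```text
row [-0.3068  0.1661 -0.0772] turn -0.0162 n 11 yaw -3.9 q6 -0.4 tilt [ 0.002 -0.002 -1.   ] tcp [ 0.3595 -0.1227  0.2509] t 20.1
```

```bash
python3 -m handwheel '[[0,0,-0.04,0],[0,0,-0.08,0],[0,0.08,-0.09,0],[0,0.08,-0.09,0],[-0.1,0.16,-0.09,-0.016],[-0.1,0.16,-0.09,-0.016],[-0.1,0.16,-0.09,-0.016],[-0.2,0.166,-0.09,-0.016],[-0.2,0.166,-0.09,-0.016],[-0.307,0.166,-0.09,-0.016],[-0.307,0.166,-0.09,-0.016],[-0.307,0.166,-0.09,-0.016],[-0.307,0.166,-0.09,-0.016],[-0.307,0.166,-0.09,-0.016],[-0.307,0.166,-0.09,-0.016]]' 1; python3 - <<'E'
from h import *
for rho,th in [(.115,t) for t in(1.6,1.5,1.3,1.1,.9,.7,.5,.35,.2,.1,.03)]:
    y=-.361+rho*np.cos(th)-.01*np.sin(th)-.01; z=.071+rho*np.sin(th)+.01*np.cos(th)
    print(th,round(y,3),"graspz",round(z+.019,3))
E
python3 g.py .504 -.41 .203 -3
```

```text
time_s: 21.33
tcp_pos: [0.503, -0.4417, 0.3391]
eef_rot: [-2.281, -2.158, -0.0]
wrist_force: [0.1, 0.4, -0.0]
width: 0.0006
grasp_force: 0.0
1.6 -0.384 graspz 0.205
1.5 -0.373 graspz 0.205
1.3 -0.35 graspz 0.203
1.1 -0.328 graspz 0.197
0.9 -0.307 graspz 0.186
0.7 -0.289 graspz 0.172
0.5 -0.275 graspz 0.154
0.35 -0.266 graspz 0.139
0.2 -0.26 graspz 0.123
0.1 -0.258 graspz 0.111
0.03 -0.256 graspz 0.103
row [ 0.0316 -0.0007  0.0771] turn -0.0033 n 4 yaw -3.2 q6 -0.75 tilt [-0.001  0.001 -1.   ] tcp [ 0.503  -0.4417  0.3391] t 21.3
```

```bash
python3 -m handwheel '[[0,0,0.035,0],[0,0,0.07,0],[0.02,0,0.075,0],[0.035,0,0.075,0],[0.05,0,0.075,0],[0.06,0,0.075,0],[0.069,0,0.075,0],[0.08,0,0.076,0],[0.092,0,0.077,0],[0.103,0,0.08,0],[0.114,0,0.083,0],[0.125,0,0.088,0],[0.135,0,0.094,0],[0.144,0,0.1,0],[0.153,0,0.108,0],[0.16,0,0.117,0],[0.167,0,0.126,0],[0.172,0,0.134,0],[0.176,0,0.141,0],[0.176,0,0.141,0]]'; python3 - <<'E'
from h import *
p=eyes.get_image("side"); save(p,"lid1.png",(290,60,450,220),4)
E
python3 g.py .504 -.256 .106 -3
```

```text
time_s: 23.0
tcp_pos: [0.5117, -0.2634, 0.1962]
eef_rot: [-2.276, -2.158, 0.002]
wrist_force: [0.2, -0.3, -0.1]
width: 0.0003
grasp_force: 0.0
row [ 0.0075 -0.0083  0.0322] turn -0.0011 n 3 yaw -3.1 q6 -0.52 tilt [-0.003  0.002 -1.   ] tcp [ 0.512  -0.264   0.1972] t 23.1
```

View pics/lid1.png

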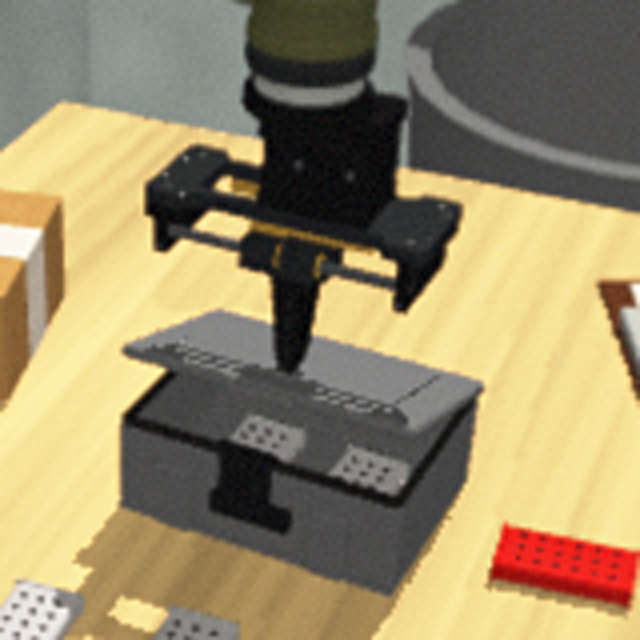

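The lid is nearly down, with the fingertips on it at (290,365). Continue down and press.

```bash
python3 -m handwheel '[[0.006,-0.004,0.01,0],[0.012,-0.008,0.02,0],[0.017,-0.008,0.026,0],[0.02,-0.008,0.03,0],[0.02,-0.008,0.034,0],[0.02,-0.008,0.036,0],[0.02,-0.008,0.036,0],[0.02,-0.008,0.036,0]]';python3 -m handwheel '[[0,0,0.002,0],[0,0,0.004,0],[0,0,0.004,0],[0,0,0.004,0]]'; python3 -m handwheel '[[0,0,0.002,0],[0,0,0.004,0],[0,0,0.004,0],[0,0,0.004,0]]'
```

```text
time_s: 23.72
tcp_pos: [0.5059, -0.2442, 0.1627]
eef_rot: [-2.28, -2.161, -0.001]
wrist_force: [-0.7, 0.7, 0.0]
width: 0.0002
grasp_force: 0.4
time_s: 24.05
tcp_pos: [0.5061, -0.2441, 0.1604]
eef_rot: [-2.28, -2.16, -0.001]
wrist_force: [-4.7, 4.5, 10.5]
width: -0.0
grasp_force: 4.8
time_s: 24.38
tcp_pos: [0.5062, -0.244, 0.1582]
eef_rot: [-2.279, -2.16, -0.001]
wrist_force: [-8.1, 7.0, 19.2]
width: 0.0004
grasp_force: 9.5
```

```bash
python3 -m handwheel '[[0,0,0.003,0],[0,0,0.006,0],[0,0,0.006,0],[0,0,0.006,0]]'; python3 -m handwheel '[[0,0,0.003,0],[0,0,0.006,0],[0,0,0.006,0],[0,0,0.006,0]]'
```

```text
time_s: 24.72
tcp_pos: [0.5065, -0.244, 0.1571]
eef_rot: [-2.277, -2.159, 0.0]
wrist_force: [-20.7, 14.6, 42.8]
width: 0.0003
grasp_force: 21.9
time_s: 25.05
tcp_pos: [0.5068, -0.2442, 0.1568]
eef_rot: [-2.276, -2.158, 0.002]
wrist_force: [-33.3, 20.8, 70.8]
width: 0.0007
grasp_force: 36.1
```

```bash
python3 -m handwheel '[[0,0,-0.01,0],[0,0,-0.03,0],[0,0,-0.07,0],[0,0,-0.11,0],[0.04,0,-0.13,0],[0.08,0,-0.13,0],[0.12,0,-0.13,0],[0.12,-0.04,-0.13,0],[0.12,-0.08,-0.13,0],[0.12,-0.1,-0.13,0],[0.12,-0.12,-0.13,0],[0.12,-0.12,-0.13,0],[0.12,-0.12,-0.13,0]]' -0.47; python3 - <<'E'
from h import *
p=eyes.get_image("top");w=cloud(p)
m=near(w,.507,-.29,.1,.07,.1)&(np.abs(w[...,0]-.507)<.08); q=w[m]
for y in(-.35,-.32,-.29,-.26,-.235): 
    b=q[abs(q[:,1]-y)<.006]; print(y,len(b),b[:,2].mean().round(4))
q=w[near(w,.507,-.21,.03,.075,.12)]; print("clip",q[:,2].max() if len(q) else 0,q[:,1].min() if len(q) else 0,q[:,1].max() if len(q) else 0)
for n,x,y in[("s1",.4357,-.0587),("s2",.5066,-.0817),("s3",.6051,-.0647)]:
    m=near(w,x,y,.08,.009,.022)&(np.ptp(p["image"].astype(int),-1)<50)
    if m.sum()>50: print(n,rect(w,clean(m)))
p=eyes.get_image("side"); save(p,"lid2.png",(310,110,430,200),6)
E
python3 g.py .4357 -.0587 .12 -8
```

```text
time_s: 26.13
tcp_pos: [0.3924, -0.1181, 0.273]
eef_rot: [2.28, 2.159, 0.001]
wrist_force: [0.0, 0.1, -0.5]
width: 0.0696
grasp_force: 0.0
-0.35 319 0.0811
-0.32 339 0.0839
-0.29 335 0.0845
-0.26 333 0.085
-0.235 358 0.0844
clip 0.09576505200774421 -0.2391940783255884 -0.19636811019922382
s1 (array([ 0.4549, -0.0581]), array([91., 90.]), 88.8, 1254)
s2 (array([ 0.4641, -0.0589]), array([89., 71.]), 88.8, 903)
s3 (array([ 0.6051, -0.0649]), array([90., 46.]), -86.1, 629)
row [0.0618 0.0391 0.0942] turn 0.0856 n 5 yaw -3.1 q6 -0.37 tilt [ 0.001 -0.    -1.   ] tcp [ 0.3932 -0.1183  0.2732] t 26.2
```

View pics/lid2.png

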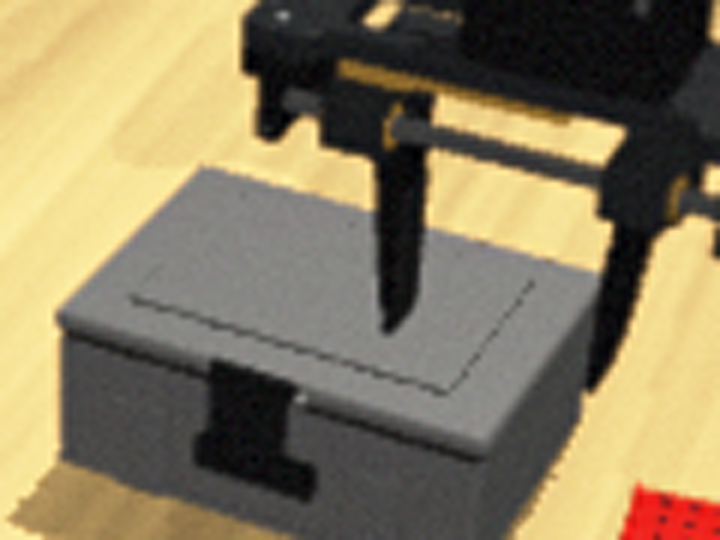

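The lid is flat and the clip hook at (255,385) stands over its edge, so it is latched. One spent canister seems to have been knocked, so I look again.

```bash
python3 - <<'E'
from h import *
p=eyes.get_image("top");w=cloud(p); save(p,"spent2.png",(280,140,400,260),5)
m=near(w,.46,-.06,.13,.009,.022)&(np.ptp(p["image"].astype(int),-1)<50)
q=w[m]
for x in np.arange(.40,.56,.01):
    b=q[abs(q[:,0]-x)<.005]
    if len(b): print(round(x,3),len(b),b[:,1].min().round(3),b[:,1].max().round(3))
E
```

```text
0.41 55 -0.096 -0.013
0.42 137 -0.099 -0.013
0.43 142 -0.101 -0.013
0.44 143 -0.101 -0.013
0.45 141 -0.101 -0.013
0.46 142 -0.104 -0.013
0.47 141 -0.103 -0.015
0.48 141 -0.103 -0.015
0.49 143 -0.103 -0.015
0.5 72 -0.103 -0.015
```

View pics/spent2.png

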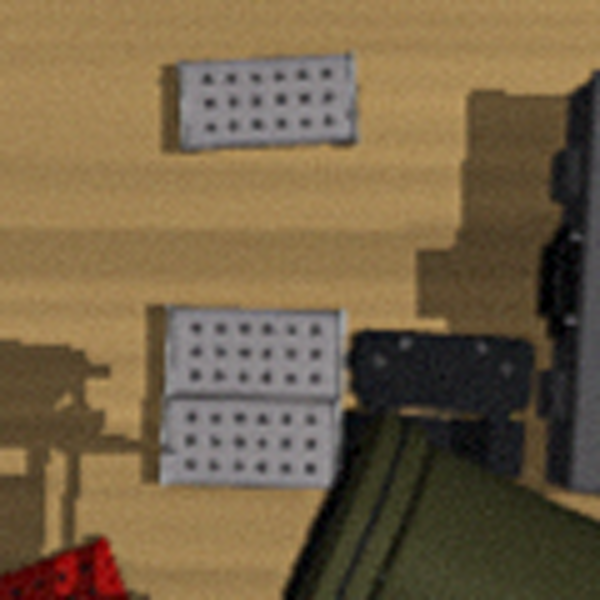

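The two lower canisters, at (255,353) and (250,440) in the crop, now lie flush together. I press on the upper one (s2) and drag it +x to make a gap.

```bash
python3 g.py .479 -.059 .034 0
```

```text
row [0.0638 0.0823 0.1802] turn -0.0539 n 7 yaw -3.1 q6 -0.37 tilt [ 0.  0. -1.] tcp [ 0.3933 -0.1183  0.2731] t 26.3
```

```bash
python3 -m handwheel '[[0.03,0.03,0.03,-0.05],[0.06,0.06,0.06,-0.05],[0.064,0.082,0.09,-0.05],[0.064,0.082,0.13,-0.05],[0.064,0.082,0.15,-0.05],[0.064,0.082,0.165,-0.05],[0.064,0.082,0.165,-0.05],[0.064,0.082,0.165,-0.05],[0.064,0.082,0.165,-0.05],[0.064,0.082,0.165,-0.05],[0.064,0.082,0.165,-0.05]]' 1; python3 g.py .479 -.059 .034 0; python3 -m handwheel '[[0,0,0.005,0],[0,0,0.01,0],[0,0,0.015,0],[0,0,0.0165,0],[0,0,0.017,0]]'
```

```text
time_s: 27.2
tcp_pos: [0.4791, -0.059, 0.1099]
eef_rot: [2.224, 2.215, 0.003]
wrist_force: [0.1, 0.1, 0.9]
width: 0.003
grasp_force: 0.0
row [ 0.     -0.0002  0.0169] turn -0.0041 n 3 yaw -0.2 q6 -0.23 tilt [ 0.004 -0.001 -1.   ] tcp [ 0.4791 -0.059   0.1099] t 27.2
time_s: 27.62
tcp_pos: [0.4782, -0.0587, 0.0928]
eef_rot: [-2.225, -2.216, 0.002]
wrist_force: [-8.7, 1.2, 20.3]
width: 0.0007
grasp_force: 9.8
```

```bash
python3 -m handwheel '[[0,0.005,0,0],[0,0.01,0,0],[0,0.015,0,0],[0,0.02,0,0],[0,0.025,0,0],[0,0.03,0,0],[0,0.035,0,0],[0,0.04,0,0],[0,0.045,0,0],[0,0.045,0,0],[0,0.045,-0.04,0],[0,0.045,-0.08,0],[0,0.045,-0.12,0],[0,0.02,-0.16,0],[0,-0.02,-0.16,0],[0,-0.05,-0.16,0],[0,-0.07,-0.16,0],[0,-0.07,-0.16,0]]'; python3 - <<'E'
from h import *
p=eyes.get_image("top");w=cloud(p)
for n,x in(("s1",.4325),("s2",.5175),("s3",.6051)):
    m=near(w,x,-.059,.06,.009,.022)&(np.ptp(p["image"].astype(int),-1)<50); print(n,rect(w,clean(m)))
p=eyes.get_image("side");w=cloud(p)
for n,x in(("s1",.4325),("s2",.5175),("s3",.6051)):
    m=near(w,x,-.059,.06,.011,.022)&(np.ptp(p["image"].astype(int),-1)<50); print(n,rect(w,clean(m)))
E
```

```text
time_s: 29.12
tcp_pos: [0.4052, -0.0581, 0.2502]
eef_rot: [-2.226, -2.216, 0.001]
wrist_force: [0.2, -0.5, 1.0]
width: 0.0004
grasp_force: 0.0
s1 (array([ 0.4445, -0.0644]), array([43., 18.]), -89.6, 101)
s2 (array([ 0.5238, -0.059 ]), array([88., 46.]), -89.6, 582)
s3 (array([ 0.6052, -0.0648]), array([90., 46.]), -86.4, 626)
s1 (array([ 0.4353, -0.0581]), array([92., 45.]), 88.6, 564)
s2 (array([ 0.525, -0.06 ]), array([92., 45.]), 89.9, 509)
s3 (array([ 0.6076, -0.0658]), array([93., 46.]), -87.2, 472)
```

```bash
python3 -m handwheel '[[0,0.03,0.03,0],[0,0.03,0.06,0],[0,0.03,0.09,0],[0,0.03,0.1,0],[0,0.03,0.1,0],[0,0.03,0.1,0]]' -0.47; python3 g.py .434 -.058 .022 -1
```

```text
time_s: 29.72
tcp_pos: [0.4383, -0.0584, 0.1509]
eef_rot: [-2.225, -2.217, 0.001]
wrist_force: [0.7, -0.9, 0.4]
width: 0.0348
grasp_force: 0.0
row [ 0.0004 -0.0042  0.07  ] turn 0.0138 n 4 yaw -0.2 q6 -0.25 tilt [-0.001  0.    -1.   ] tcp [ 0.4383 -0.0584  0.1509] t 29.7
```

```bash
python3 -m handwheel '[[0,-0.004,0,0.014],[0,-0.004,0,0.014],[0,-0.004,0,0.014],[0,-0.004,0,0.014],[0,-0.004,0,0.014],[0,-0.004,0,0.014],[0,-0.004,0.03,0.014],[0,-0.004,0.055,0.014],[0,-0.004,0.07,0.014],[0,-0.004,0.07,0.014],[0,-0.004,0.07,0.014]]';python3 -m handwheel '[[0,0,0,0],[0,0,0,0],[0,0,0,0],[0,0,0,0],[0,0,0,0],[0,0,0,0],[0,0,0,0],[0,0,-0.04,0],[0,0,-0.08,0],[0,0,-0.12,0],[0,0,-0.16,0],[0,0,-0.16,0],[0,0,-0.16,0]]' 1 40;  python3 g.py .513 .18 .18 90
```

```text
time_s: 30.63
tcp_pos: [0.4337, -0.0584, 0.0807]
eef_rot: [-2.24, -2.201, 0.001]
wrist_force: [-0.0, -0.4, 0.6]
width: 0.0699
grasp_force: 0.0
time_s: 31.72
tcp_pos: [0.435, -0.0588, 0.2439]
eef_rot: [2.237, 2.198, 0.005]
wrist_force: [0.1, 0.6, -1.8]
width: 0.0446
grasp_force: 40.0
row [0.2401 0.0737 0.0049] turn -1.5886 n 15 yaw -1.0 q6 -0.24 tilt [ 0.006 -0.002 -1.   ] tcp [ 0.435  -0.0588  0.2439] t 31.7
```

```bash
python3 -m handwheel '[[0.03,0.01,0,-0.12],[0.05,0.02,0,-0.24],[0.08,0.03,0,-0.36],[0.1,0.04,0,-0.48],[0.12,0.05,0,-0.6],[0.14,0.06,0,-0.72],[0.16,0.07,0,-0.84],[0.18,0.074,0,-0.96],[0.2,0.074,0,-1.08],[0.22,0.074,0,-1.2],[0.24,0.074,0,-1.32],[0.24,0.074,0,-1.44],[0.24,0.074,0,-1.56],[0.24,0.074,0,-1.589],[0.24,0.074,0.04,-1.589],[0.24,0.074,0.04,-1.589],[0.24,0.074,0.04,-1.589]]'; python3 g.py .513 .18 .0455 90
```

```text
time_s: 33.13
tcp_pos: [0.5093, 0.1795, 0.1961]
eef_rot: [0.001, -3.132, 0.004]
wrist_force: [0.4, 0.2, -0.6]
width: 0.0449
grasp_force: 40.0
row [-0.0046  0.0007  0.0915] turn 0.0004 n 5 yaw 90.0 q6 -1.33 tilt [-0.01  -0.002 -1.   ] tcp [0.5093 0.1795 0.1961] t 33.1
```

```bash
python3 -m handwheel '[[-0.002,0,0.03,0],[-0.002,0,0.05,0],[-0.002,0,0.07,0],[-0.002,0,0.082,0],[-0.002,0,0.089,0],[-0.002,0,0.0915,0],[-0.002,0,0.0915,0]]'; python3 -m handwheel '[[0,0,0,0],[0,0,0,0],[0,0,0,0],[0,0,-0.04,0],[0,0,-0.08,0],[0,0,-0.12,0],[0,0,-0.14,0],[0,0,-0.14,0]]' -0.26;  python3 - <<'E'
from h import *
p=eyes.get_image("top");w=cloud(p)
for n,x in(("s2",.5245),("s3",.6061)):
    m=near(w,x,-.062,.06,.009,.022)&(np.ptp(p["image"].astype(int),-1)<50); print(n,rect(w,clean(m)))
E
python3 g.py .5245 -.0595 .1 0
```

```text
time_s: 33.72
tcp_pos: [0.5143, 0.1802, 0.1097]
eef_rot: [-0.0, 3.142, 0.0]
wrist_force: [-0.5, -0.2, -0.6]
width: 0.0447
grasp_force: 40.0
time_s: 34.38
tcp_pos: [0.5172, 0.181, 0.2578]
eef_rot: [-0.001, 3.128, 0.005]
wrist_force: [-0.1, -0.9, 1.0]
width: 0.0601
grasp_force: 0.0
s2 (array([ 0.5223, -0.059 ]), array([89., 46.]), 88.7, 627)
s3 (array([ 0.605 , -0.0648]), array([90., 46.]), -86.2, 626)
row [-0.0077 -0.2404  0.0948] turn 1.5713 n 15 yaw 90.0 q6 -1.33 tilt [ 0.008  0.002 -1.   ] tcp [0.5159 0.1807 0.2542] t 34.4
```

```bash
python3 -m handwheel '[[-0.008,-0.04,0,0.12],[-0.008,-0.08,0,0.24],[-0.008,-0.12,0,0.36],[-0.008,-0.16,0,0.48],[-0.008,-0.2,0,0.6],[-0.008,-0.24,0,0.72],[-0.008,-0.24,0,0.84],[-0.008,-0.24,0,0.96],[-0.008,-0.24,0,1.08],[-0.008,-0.24,0,1.2],[-0.008,-0.24,0.03,1.32],[-0.008,-0.24,0.06,1.44],[-0.008,-0.24,0.08,1.56],[-0.008,-0.24,0.09,1.58],[-0.008,-0.24,0.09,1.58],[-0.008,-0.24,0.09,1.58]]' -0.47; python3 g.py .5235 -.0595 .022 -1
```

```text
time_s: 35.77
tcp_pos: [0.5218, -0.0597, 0.1588]
eef_rot: [-2.227, -2.213, 0.001]
wrist_force: [-0.8, 0.5, -1.1]
width: 0.0695
grasp_force: 0.0
row [0.0002 0.0018 0.0778] turn 0.0111 n 4 yaw -0.4 q6 -0.21 tilt [-0.002  0.    -1.   ] tcp [ 0.5218 -0.0597  0.1588] t 35.8
```

```bash
python3 -m handwheel '[[0,0.001,0.03,0.011],[0,0.001,0.06,0.011],[0,0.001,0.0775,0.011],[0,0.001,0.0775,0.011],[0,0.001,0.0775,0.011]]';python3 -m handwheel '[[0,0,0,0],[0,0,0,0],[0,0,0,0],[0,0,0,0],[0,0,0,0],[0,0,0,0],[0,0,0,0],[0,0,-0.04,0],[0,0,-0.08,0],[0,0,-0.12,0],[0,0,-0.16,0],[0,0,-0.16,0],[0,0,-0.16,0]]' 1 40;  python3 g.py .513 .26 .18 90
```

```text
time_s: 36.18
tcp_pos: [0.5237, -0.0598, 0.0827]
eef_rot: [2.242, 2.2, 0.0]
wrist_force: [1.0, -0.6, 0.1]
width: 0.0697
grasp_force: 0.0
time_s: 37.27
tcp_pos: [0.5245, -0.0601, 0.2451]
eef_rot: [2.24, 2.196, 0.005]
wrist_force: [-0.1, 0.3, -1.6]
width: 0.0443
grasp_force: 40.0
row [ 0.3198 -0.0178  0.0056] turn -1.5906 n 15 yaw -1.1 q6 -0.2 tilt [ 0.006 -0.001 -1.   ] tcp [ 0.5245 -0.0601  0.2451] t 37.3
```

```bash
python3 -m handwheel '[[0.03,-0.01,0,-0.12],[0.06,-0.01,0,-0.24],[0.09,-0.014,0,-0.36],[0.12,-0.014,0,-0.48],[0.15,-0.014,0,-0.6],[0.18,-0.014,0,-0.72],[0.21,-0.014,0,-0.84],[0.24,-0.014,0,-0.96],[0.27,-0.014,0,-1.08],[0.3,-0.014,0,-1.2],[0.32,-0.014,0,-1.32],[0.32,-0.014,0,-1.44],[0.32,-0.014,0,-1.56],[0.32,-0.014,0,-1.59],[0.32,-0.014,0.04,-1.59],[0.32,-0.014,0.04,-1.59],[0.32,-0.014,0.04,-1.59]]'; python3 g.py .513 .26 .0455 90
```

```text
time_s: 38.68
tcp_pos: [0.5128, 0.2594, 0.1968]
eef_rot: [-0.001, -3.132, 0.006]
wrist_force: [0.5, -0.4, -0.3]
width: 0.0448
grasp_force: 40.0
row [-0.0011  0.001   0.0923] turn -0.0006 n 5 yaw 90.0 q6 -1.2 tilt [-0.01  -0.004 -1.   ] tcp [0.5128 0.2594 0.1968] t 38.7
```

```bash
python3 -m handwheel '[[0,0,0.03,0],[0,0,0.05,0],[0,0,0.07,0],[0,0,0.082,0],[0,0,0.089,0],[0,0,0.0915,0],[0,0,0.0915,0]]'; python3 -m handwheel '[[0,0,0,0],[0,0,0,0],[0,0,0,0],[0,0,-0.04,0],[0,0,-0.08,0],[0,0,-0.12,0],[0,0,-0.14,0],[0,0,-0.14,0]]' -0.26; python3 g.py .606 -.065 .1 3.6
```

```text
time_s: 39.27
tcp_pos: [0.5158, 0.2605, 0.1107]
eef_rot: [0.001, 3.142, 0.0]
wrist_force: [-0.7, -0.1, -0.1]
width: 0.0447
grasp_force: 40.0
time_s: 39.93
tcp_pos: [0.5185, 0.2616, 0.2591]
eef_rot: [0.001, 3.129, 0.008]
wrist_force: [0.7, 1.3, 0.2]
width: 0.06
grasp_force: 0.0
row [-0.0864 -0.3271  0.0996] turn 1.5075 n 15 yaw 90.0 q6 -1.2 tilt [ 0.013  0.005 -1.   ] tcp [0.5185 0.2616 0.2591] t 39.9
```

```bash
python3 -m handwheel '[[0,-0.04,0,0.12],[0,-0.08,0,0.24],[0,-0.12,0,0.36],[-0.01,-0.16,0,0.48],[-0.02,-0.2,0,0.6],[-0.04,-0.24,0,0.72],[-0.06,-0.28,0,0.84],[-0.08,-0.32,0,0.96],[-0.086,-0.327,0,1.08],[-0.086,-0.327,0,1.2],[-0.086,-0.327,0.03,1.32],[-0.086,-0.327,0.06,1.44],[-0.086,-0.327,0.08,1.507],[-0.086,-0.327,0.095,1.507],[-0.086,-0.327,0.095,1.507],[-0.086,-0.327,0.095,1.507]]' -0.47; python3 g.py .606 -.065 .022 3.6
```

```text
time_s: 41.27
tcp_pos: [0.6006, -0.0665, 0.1543]
eef_rot: [-2.148, -2.289, 0.002]
wrist_force: [0.4, 0.0, 0.6]
width: 0.0696
grasp_force: 0.0
row [0.0011 0.0057 0.0733] turn 0.0005 n 4 yaw 3.6 q6 -0.26 tilt [-0.003  0.001 -1.   ] tcp [ 0.6006 -0.0665  0.1543] t 41.3
```

```bash
python3 -m handwheel '[[0,0.004,0.03,0],[0,0.004,0.055,0],[0,0.004,0.073,0],[0,0.004,0.073,0],[0,0.004,0.073,0]]';python3 -m handwheel '[[0,0,0,0],[0,0,0,0],[0,0,0,0],[0,0,0,0],[0,0,0,0],[0,0,0,0],[0,0,0,0],[0,0,-0.04,0],[0,0,-0.08,0],[0,0,-0.12,0],[0,0,-0.16,0],[0,0,-0.16,0],[0,0,-0.16,0]]' 1 40;  python3 g.py .513 .338 .18 90
```

```text
time_s: 41.68
tcp_pos: [0.6056, -0.0664, 0.0831]
eef_rot: [2.15, 2.291, 0.0]
wrist_force: [-0.2, 0.1, 0.7]
width: 0.0697
grasp_force: 0.0
time_s: 42.77
tcp_pos: [0.6065, -0.0666, 0.2458]
eef_rot: [2.147, 2.287, 0.005]
wrist_force: [0.3, -0.2, -1.3]
width: 0.0443
grasp_force: 40.0
row [ 0.4097 -0.0678  0.0058] turn -1.5076 n 15 yaw 3.6 q6 -0.26 tilt [ 0.006 -0.001 -1.   ] tcp [ 0.6065 -0.0666  0.2458] t 42.8
```

```bash
python3 -m handwheel '[[0,-0.04,-0.01,-0.12],[0.02,-0.08,-0.01,-0.24],[0.06,-0.088,-0.01,-0.36],[0.1,-0.088,-0.01,-0.48],[0.14,-0.088,-0.01,-0.6],[0.18,-0.088,-0.01,-0.72],[0.22,-0.085,-0.01,-0.84],[0.26,-0.08,-0.01,-0.96],[0.3,-0.075,-0.01,-1.08],[0.34,-0.07,-0.01,-1.2],[0.38,-0.065,-0.01,-1.32],[0.41,-0.064,0,-1.44],[0.41,-0.064,0,-1.507],[0.41,-0.064,0.02,-1.507],[0.41,-0.064,0.04,-1.507],[0.41,-0.064,0.04,-1.507],[0.41,-0.064,0.04,-1.507],[0.41,-0.064,0.04,-1.507]]'; python3 g.py .513 .338 .0455 90
```

```text
time_s: 44.27
tcp_pos: [0.5153, 0.3384, 0.2016]
eef_rot: [-0.001, -3.14, 0.001]
wrist_force: [-0.1, 0.7, -0.8]
width: 0.0447
grasp_force: 40.0
row [ 0.0021 -0.0004  0.0971] turn -0.0008 n 5 yaw 90.0 q6 -1.08 tilt [-0.002 -0.001 -1.   ] tcp [0.5153 0.3384 0.2016] t 44.3
```

```bash
python3 -m handwheel '[[0.002,0,0.03,0],[0.002,0,0.05,0],[0.002,0,0.07,0],[0.002,0,0.084,0],[0.002,0,0.092,0],[0.002,0,0.096,0],[0.002,0,0.096,0]]'; python3 -m handwheel '[[0,0,0,0],[0,0,0,0],[0,0,0,0],[0,0,-0.04,0],[0,0,-0.08,0],[0,0,-0.1,0],[0.04,0,-0.1,0],[0.08,0,-0.1,0],[0.12,0.03,-0.1,0],[0.15,0.06,-0.1,0],[0.15,0.08,-0.1,0],[0.15,0.08,-0.1,0]]' -0.26; python3 g.py .37 .259 .111 -90;python3 - <<'E'
from h import *
p=eyes.get_image("top");w=cloud(p); save(p,"drawer3.png",(110,30,350,280),3.2); print(rect(w,clean(near(w,.3,-.1,2,.1,.108)&(abs(w[...,0]-.4267)<.012)&(w[...,1]>.09))))
for x,y in[(.514,.18),(.514,.26),(.514,.338)]:
    m=near(w,x,y,.06,.03,.045)&(abs(w[...,1]-y)<.035); print(rect(w,clean(m)))
E
```

```text
time_s: 44.85
tcp_pos: [0.5141, 0.3389, 0.107]
eef_rot: [0.001, 3.141, 0.001]
wrist_force: [0.3, 0.5, -0.7]
width: 0.0446
grasp_force: 40.0
time_s: 45.85
tcp_pos: [0.3617, 0.4222, 0.2079]
eef_rot: [-0.006, 3.14, 0.005]
wrist_force: [0.3, -0.8, -0.1]
width: 0.0601
grasp_force: 0.0
row [-0.0076 -0.1633  0.0373] turn -3.1378 n 28 yaw 90.2 q6 -0.81 tilt [ 0.002  0.003 -1.   ] tcp [0.3617 0.4222 0.2079] t 45.9
(array([0.4268, 0.256 ]), array([316.,  12.]), -89.5, 696)
(array([0.5134, 0.1827]), array([90., 47.]), 0.1, 669)
(array([0.5153, 0.2625]), array([90., 45.]), -0.1, 654)
(array([0.5124, 0.3395]), array([90., 47.]), -0.2, 690)
```

View pics/drawer3.png

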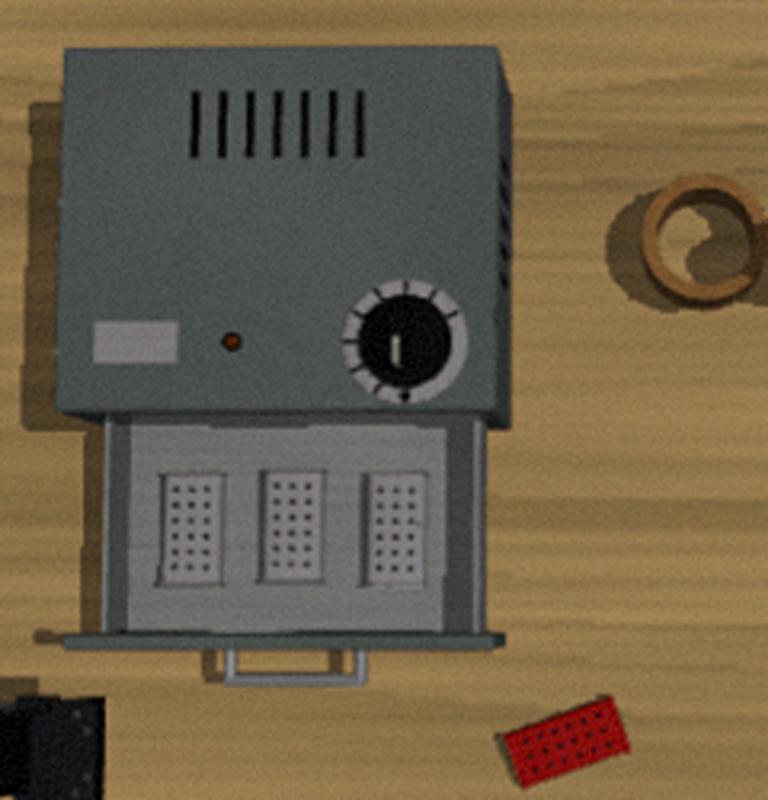

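Three spent canisters lie in the drawer at (193,530), (291,527), (395,530) and the dial pointer is at the dot. Now I push the drawer shut.

```bash
python3 -m handwheel '[[0,-0.04,0,0],[0,-0.08,0,0],[0,-0.12,0,0],[0,-0.165,0,0],[0,-0.165,0,0],[0,-0.165,0.03,0],[0,-0.165,0.045,0],[0,-0.165,0.045,0],[0,-0.165,0.045,0],[0,-0.165,0.045,0],[0,-0.165,0.045,0],[0,-0.165,0.045,0]]' 1; python3 g.py .571 .256 .103 90
```

```text
time_s: 46.9
tcp_pos: [0.3643, 0.2544, 0.1629]
eef_rot: [0.0, 3.139, 0.002]
wrist_force: [0.4, -0.1, 0.7]
width: 0.0003
grasp_force: 0.0
row [-0.2067  0.0017  0.0013] turn -0.0003 n 7 yaw 90.0 q6 -1.08 tilt [ 0.002  0.001 -1.   ] tcp [0.3643 0.2544 0.1629] t 46.9
```

```bash
python3 -m handwheel '[[-0.02,0,0,0],[-0.04,0,0,0],[-0.05,0,0,0],[-0.06,0,0,0],[-0.07,0,0,0],[-0.08,0,0,0],[-0.09,0,0,0],[-0.1,0,0,0],[-0.11,0,0,0],[-0.12,0,0,0],[-0.13,0,0,0],[-0.14,0,0,0],[-0.15,0,0,0],[-0.16,0,0,0],[-0.17,0,0,0],[-0.18,0,0,0],[-0.188,0,0,0],[-0.195,0,0,0],[-0.201,0,0,0],[-0.204,0,0,0]]'; python3 -m handwheel '[[-0.002,0,0,0],[-0.004,0,0,0],[-0.006,0,0,0],[-0.006,0,0,0]]'
```

```text
time_s: 48.57
tcp_pos: [0.5685, 0.2535, 0.1615]
eef_rot: [0.001, 3.141, -0.001]
wrist_force: [-3.3, 0.8, 1.1]
width: 0.0006
grasp_force: 1.1
time_s: 48.9
tcp_pos: [0.5726, 0.2536, 0.1615]
eef_rot: [-0.001, -3.138, 0.001]
wrist_force: [-5.7, -0.7, 4.2]
width: 0.0003
grasp_force: 2.8
```

```bash
python3 -m handwheel '[[-0.003,0,0,0],[-0.006,0,0,0],[-0.006,0,0,0],[-0.006,0,0,0]]'; python3 -m handwheel '[[0.02,0,0,0],[0.05,0,0,0],[0.05,0,-0.04,0],[0.05,0,-0.08,0],[0.05,0,-0.12,0],[0.05,0,-0.12,0],[0.05,0,-0.12,0]]' -1; python3 - <<'E'
from h import *
p=eyes.get_image("side");w=cloud(p)
m=near(w,.58,.256,.25,.095,.11)&(w[...,0]<.6)&(w[...,0]>.4); q=w[m]
print(len(q),q.min(0),np.percentile(q[:,0],[5,25,50,75,95]))
m=clean(near(w,.645,.16,.04,.15,.18)); print(rect(w,m)); save(p,"shut.png",(30,180,330,400),2.6)
E
python3 g.py .647 .160 .2 90
```

```text
time_s: 49.23
tcp_pos: [0.5737, 0.2537, 0.1616]
eef_rot: [-0.0, -3.124, 0.004]
wrist_force: [-26.3, -1.8, 16.9]
width: 0.0007
grasp_force: 13.0
time_s: 49.82
tcp_pos: [0.5312, 0.2543, 0.2862]
eef_rot: [0.001, 3.133, 0.004]
wrist_force: [0.0, 0.3, -0.3]
width: 0.0416
grasp_force: 0.0
1352 [0.58059783 0.09773426 0.0950091 ] [0.58248553 0.58430416 0.58656672 0.59063718 0.59493516]
(array([0.6494, 0.1594]), array([22.,  8.]), -1.5, 25)
row [-0.1169 -0.0938  0.0245] turn -0.0005 n 6 yaw 90.0 q6 -1.21 tilt [ 0.004  0.001 -1.   ] tcp [0.5301 0.2539 0.2832] t 49.9
```

View pics/shut.png

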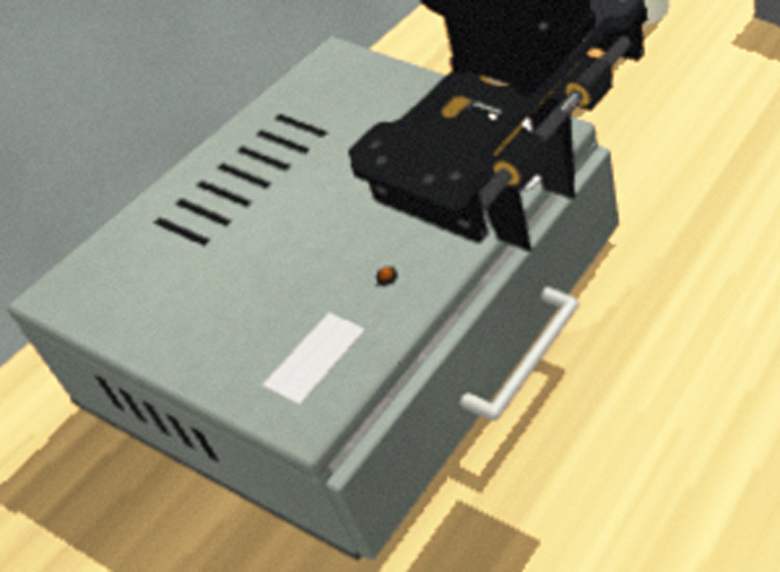

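The drawer panel sits flush against the oven front, and the push ended on a hard stop. Now the dial.

```bash
python3 -m handwheel '[[-0.04,-0.03,0,0],[-0.08,-0.06,0,0],[-0.117,-0.094,0,0],[-0.117,-0.094,0,0],[-0.117,-0.094,0.02,0],[-0.117,-0.094,0.02,0],[-0.117,-0.094,0.02,0],[-0.117,-0.094,0.02,0]]' -1; python3 g.py .647 .160 .1605 90
```

```text
time_s: 50.53
tcp_pos: [0.6456, 0.16, 0.2601]
eef_rot: [0.0, -3.139, 0.001]
wrist_force: [0.4, -0.1, 0.8]
width: 0.0942
grasp_force: 0.0
row [-0.0015 -0.      0.0406] turn 0.0 n 3 yaw 90.0 q6 -1.41 tilt [-0.003 -0.    -1.   ] tcp [0.6456 0.16   0.2601] t 50.5
```

```bash
python3 -m handwheel '[[-0.001,0,0.02,0],[-0.001,0,0.0405,0],[-0.001,0,0.0405,0],[-0.001,0,0.0405,0]]'; python3 -m handwheel '[[0,0,0,0],[0,0,0,0],[0,0,0,0],[0,0,0,0],[0,0,0,0],[0,0,0,0],[0,0,0,0],[0,0,0,0],[0,0,0,0],[0,0,0,0],[0,0,0,0],[0,0,0,0],[0,0,0,0],[0,0,0,0],[0,0,0,0],[0,0,0,0]]' 1 30
```

```text
time_s: 50.87
tcp_pos: [0.6464, 0.1603, 0.2202]
eef_rot: [0.001, -3.139, 0.001]
wrist_force: [-0.1, 0.0, -0.9]
width: 0.095
grasp_force: 0.0
time_s: 52.2
tcp_pos: [0.6475, 0.1603, 0.221]
eef_rot: [0.001, 3.141, 0.002]
wrist_force: [1.5, 3.2, 0.1]
width: 0.0141
grasp_force: 30.0
```

```bash
python3 -m handwheel '[[0,0,0,0.12],[0,0,0,0.24],[0,0,0,0.36],[0,0,0,0.48],[0,0,0,0.6],[0,0,0,0.72],[0,0,0,0.84],[0,0,0,0.96],[0,0,0,1.08],[0,0,0,1.2],[0,0,0,1.32],[0,0,0,1.44],[0,0,0,1.56],[0,0,0,1.68],[0,0,0,1.8],[0,0,0,1.92],[0,0,0,2.04],[0,0,0,2.1],[0,0,0,2.1],[0,0,0,2.1]]'; python3 g.py .647 .16 .1605 -30
```

```text
time_s: 53.87
tcp_pos: [0.6468, 0.1599, 0.221]
eef_rot: [-2.723, -1.564, 0.003]
wrist_force: [-4.4, 2.5, 2.9]
width: 0.0135
grasp_force: 30.0
row [0.0002 0.0001 0.0015] turn -0.0044 n 3 yaw -30.2 q6 0.69 tilt [-0.002  0.    -1.   ] tcp [0.6468 0.1599 0.221 ] t 53.9
```

```bash
python3 -m handwheel '[[0,0,0,0],[0,0,0,0],[0,0,0,0],[0,0,0,0],[0,0,0,0],[0,0,-0.04,0],[0,0,-0.08,0],[0,0,-0.12,0],[-0.04,-0.04,-0.12,0],[-0.08,-0.08,-0.12,0],[-0.1,-0.12,-0.12,0],[-0.12,-0.16,-0.12,0],[-0.14,-0.2,-0.12,0],[-0.14,-0.24,-0.12,0],[-0.14,-0.24,-0.12,0],[-0.14,-0.24,-0.12,0],[-0.14,-0.24,-0.12,0]]' -1; python3 - <<'E'
from h import *
p=eyes.get_image("top");w=cloud(p); a=p["image"][100:250,90:330,::-1]; b=p["image"][130:260,370:500,::-1]
m=clean(near(w,.645,.16,.04,.15,.18)); print("dial",rect(w,m))
m=clean(near(w,.58,.256,.25,.095,.11)&(w[...,0]<.6)); print("panel",rect(w,m))
ws=cloud(eyes.get_image("side"))
for W in(w,ws):
  for y in(-.34,-.315,-.29,-.265,-.24):
    m=(abs(W[...,1]-y)<.008)&(abs(W[...,0]-.507)<.08)&(W[...,2]>.07)&(W[...,2]<.1); print(y,W[m][:,2].mean().round(4),end=" ")
  q=W[near(W,.507,-.21,.03,.083,.12)]; print("clip",len(q),q.max(0) if len(q) else 0,q.min(0) if len(q) else 0)
cv2.imwrite("pics/end.png",np.hstack([cv2.resize(a,(480,300)),cv2.resize(b,(300,300),interpolation=cv2.INTER_CUBIC)]))
E
```

```text
time_s: 55.28
tcp_pos: [0.3688, 0.1604, 0.3416]
eef_rot: [2.723, 1.564, 0.004]
wrist_force: [-0.2, 0.7, 0.5]
width: 0.0949
grasp_force: 0.0
dial (array([0.6439, 0.1629]), array([45., 14.]), 60.4, 139)
panel (array([0.5883, 0.2553]), array([316.,  17.]), -88.9, 703)
-0.34 0.0818 -0.315 0.0842 -0.29 0.0844 -0.265 0.0851 -0.24 0.085 clip 227 [ 0.53301832 -0.19595726  0.09925727] [ 0.47820864 -0.23898118  0.08303402]
-0.34 0.0822 -0.315 nan -0.29 nan -0.265 nan -0.24 nan clip 0 0 0<stdin>:8: RuntimeWarning: Mean of empty slice.
  ret = ret.dtype.type(ret / rcount)
```

View pics/end.png

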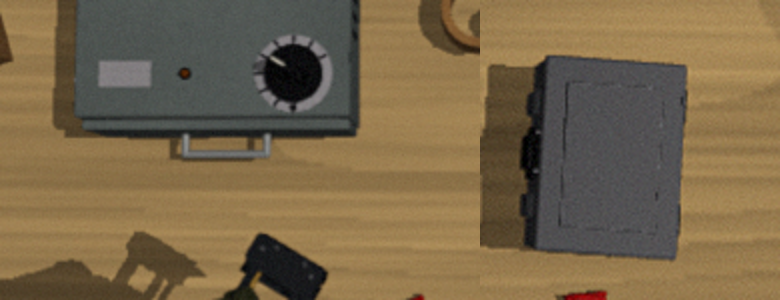

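```bash
python3 - <<'E'
from h import *
def slope(w,x0,x1,y0,y1,z0,z1):
    q=w[(w[...,0]>x0)&(w[...,0]<x1)&(w[...,1]>y0)&(w[...,1]<y1)&(w[...,2]>z0)&(w[...,2]<z1)]
    return np.linalg.lstsq(np.c_[q[:,:2],np.ones(len(q))],q[:,2],rcond=None)[0][:2].round(4),len(q)
for i in range(4):
    w=cloud(eyes.get_image("top"))
    print("lid",slope(w,.44,.57,-.325,-.235,.075,.095),"bench",slope(w,.42,.7,-.2,.06,-.01,.006),"oven",slope(w,.68,.85,.12,.4,.115,.135))
w=cloud(eyes.get_image("side"));print("side lid",slope(w,.41,.6,-.35,-.22,.07,.1),slope(w,.44,.57,-.325,-.235,.07,.1),"oven",slope(w,.68,.85,.12,.4,.115,.135))
E
```

```text
lid (array([-0.0019,  0.0145]), 2061) bench (array([-0.0009,  0.0004]), 10935) oven (array([-0.0007,  0.0007]), 8595)
lid (array([-0.0015,  0.0131]), 2063) bench (array([-0.0014,  0.0009]), 10935) oven (array([-0.    ,  0.0007]), 8603)
lid (array([-0.0014,  0.0149]), 2051) bench (array([-0.0013,  0.0012]), 10933) oven (array([-0.0002,  0.0006]), 8577)
lid (array([-0.0003,  0.0148]), 2051) bench (array([-0.001,  0.001]), 10961) oven (array([-0.0009,  0.001 ]), 8596)
side lid (array([ 0.041 , -0.0014]), 102) (array([0., 0.]), 0) oven (array([0.0007, 0.0004]), 9731)
```

The lid slope is about 0.014 rad, which is the latched rest angle. The drawer is shut and the dial is at four hours.

```bash
python3 -c "
from bench import r
print(r.hand_in())"
```

```text
the job is handed in; nothing more can be done
None
```

The job is done and handed in, though `hand_in` returned no verdict: the dial went to off first, both dry canisters are in the latched case, and the three spent ones are in the shut drawer with the dial at four hours.

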